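Show the finished sample's base to the inspection camera

ROBOT

A 6-joint arm with a two-finger parallel gripper is mounted at the origin on the work surface. World frame = base frame: x ahead of the robot, y to its left, z up, the work surface at z = 0. Lengths are in m, angles in rad, forces in N, time in s.
With the tool pointing down it reaches from about 0.3 to 0.85 m from the base axis. Payload 4.2 kg.
Tool frame: the origin (TCP) lies between the finger pads; the fingertips stand 25 mm ahead of it and the grasp point (between the pads) lies 6 mm ahead of it; z points along the fingers, y is the line along which they close (so a half turn about z gives the same grasp; the last joint's range is limited). The gripper opens to 91 mm and grips with 3 to 60 N. Pads are 32 mm wide; open, the fingers measure 118 mm over their backs; the gripper's body (76 mm by 178 mm) begins 60 mm behind the grasp point.
Start: joints at [-1.233, 0.32, 1.565, -0, 1.257, -0.02], TCP at [0.201, -0.539, 0.239] pointing down, gripper open.
Joint ranges: [-3.11, 3.11], [-0.84, 2.01], [0.21, 2.61], [-1.34, 4.49], [0.05, 2.63], [-2.56, 2.56]. Speed limits (rad/s): [2.57, 2.57, 3.14, 3.14, 3.14, 3.14].

INTERFACE

Orientations are given as a rotation vector (axis times angle).
In Python, from cell import manip gives the robot as it stands. Calls block until the motion is done:
- manip.move_ptp(position, orientation): joint-space move of the TCP to a pose.
- manip.move_linear(position, velocity=0.15, rotation=None): straight line of the TCP; rotation=None keeps the orientation; velocity is the mean speed in m/s.
- manip.movej(angles): joint-space move.
- manip.let_go() and manip.grab(): open the fingers fully, or close them until they stop; the grip force is fixed at half the most.
- manip.sleep(seconds).
- manip.inverse_kinematics(position, orientation): joint angles nearest the present ones, or None.
- manip.snapshot(name): name is "scene" or "top" or "wrist"; returns the picture (384x512x3 uint8, blue, green, red); there is no depth.
- manip.get_calibration(name): a dict with "camera_matrix" (3x3 intrinsics, pixels), "R" (3x3) and "t" (3): a world point X has camera coordinates R X + t; the wrist camera has in their place "mount" (4x4, takes a point from camera to tool coordinates, whose origin is the TCP and whose axes are the flange's). Camera axes: x right, y down, z forward; pixel columns grow to the right and rows downward; lengths in m; the calibration is good to about 2 mm. A picture is of the moment at which its call begins: read the wrist's pose just before it. get_calibration takes no time and is no camera call.
A pose or a line that the arm cannot do raises manip.Unreachable and nothing moves.
- manip.job_done(): hands the job in; it is judged then, once.
Readings, each from a call of its own:
- manip.read_time(): time.
- manip.read_qpos(): joint angles.
- manip.read_qd(): joint speeds.
- manip.read_joint_torque(): joint torques, N m.
- manip.read_position(): TCP position.
- manip.read_eef_rot(): TCP orientation.
- manip.read_ft_force(): force on the tool from outside, world axes, zero at the start.
- manip.read_ft_torque(): the same for the moment, N m.
- manip.read_width(): finger opening in m.
- manip.read_gripper_force(): force on a finger pad.
Only numpy, scipy, OpenCV 4.12 (cv2) and the standard library are available. Lean on these libraries where they do the work, as an engineer would, in place of code of your own. Each camera call takes 0.05 s, during which the arm holds its last target. There are 200 camera calls.

TASK

One of the two magnetic stirrers has been switched off (its knob's pointer is at the off mark, straight up the panel): take the square sample bottle off that one, and leave the other bottle stirring and everything else undisturbed. Present the bottle to the inspection camera so that it can look for residue under the base: in the air, the middle of its base on the lens axis about 11 cm in front of the lens, base tipped towards the lens so the bottle leans about 30 degrees from upright, and turned so that a flat side, not a corner, squarely faces the lens. Do not touch the camera, and finish while still holding the bottle there, steady: do not put it down.

Things in the scene. Friction and masses are not known exactly. Their poses are not given: they have to be found in the camera images.
- bottle_1: amber square glass bottle with a black round screw cap, 0.2 kg: body 48 x 48 mm with flat upright sides up to 78 mm, then a shoulder; cap 33 mm across from 90 to 112 mm above the base. Origin: centre of the underside; z runs up through the cap, x and y are square to its flat sides. It stands on one of the two stirrers
- bottle_2: amber square glass bottle with a black round screw cap, 0.2 kg: body 48 x 48 mm with flat upright sides up to 78 mm, then a shoulder; cap 33 mm across from 90 to 112 mm above the base. Origin: centre of the underside; z runs up through the cap, x and y are square to its flat sides. It stands on one of the two stirrers (same as the other)
- cap_1 (a point): centre of the top of bottle_1's cap, 112 mm above its base
- cap_2 (a point): centre of the top of bottle_2's cap, 112 mm above its base
- plate_a (a point): middle of the top face of stirrer a's square white plate (135 x 135 mm, 90 mm above the bench). The stirrer is a fixed blue box 150 mm wide, about 225 mm deep, its sloping panel towards the robot; x of the point points away from the robot, y to the left
- plate_b (a point): middle of the top face of stirrer b's square white plate (135 x 135 mm, 90 mm above the bench). The stirrer is a fixed blue box 150 mm wide, about 225 mm deep, its sloping panel towards the robot; x of the point points away from the robot, y to the left
- knob_a (a joint): speed knob on the sloping front panel of stirrer a (right-hand end as the robot sees it), black, 46 mm across, bar grip with a white pointer line. 0: pointer straight up the panel at the off mark, towards the plate (switched off); larger: turned clockwise, running (1 to 2.3 rad when running)
- knob_b (a joint): speed knob on the sloping front panel of stirrer b (right-hand end as the robot sees it), black, 46 mm across, bar grip with a white pointer line. 0: pointer straight up the panel at the off mark, towards the plate (switched off); larger: turned clockwise, running (1 to 2.3 rad when running)
- lens (a point): centre of the front glass of the inspection camera's lens, 150 to 200 mm above the bench, looking level, roughly back at the robot. x: along the lens axis from the glass back into the camera (the view in front is at negative x); y: crosswise, level; z up. A black ring lamp 64 mm across surrounds it; behind is a white camera on an upright aluminium post 284 mm high, 105 mm behind the glass
- camera_stand: fixed stand of the camera: dark steel base plate 285 x 140 x 10 mm on the bench, from 50 mm in front of its origin (-x) to 235 mm behind it; the lens glass is 100 mm behind (+x of) the origin. Origin on the bench, axes parallel to those of the lens
- vial: bystander: capped clear vial, 28 mm across, 58 mm high; origin under its centre; stands between the stations
- weighing_jar: bystander: low clear glass jar with knobbed lid, 43 mm across, 43 mm high; origin under its centre; stands between the stations
- hygrometer: bystander: round dial, 100 mm across, 20 mm thick, lying on the left; origin under its centre
- spatula: bystander: thin steel laboratory spatula, 170 mm long, 4 mm thick, lying between the stations, pointing away from the robot; origin under its middle
- reagent: bystander: round amber bottle with label, 80 mm across, 170 mm high, on the left; origin under its centre
- jar: bystander: round clear jar with blue cap, 66 mm across, 100 mm high, on the left; origin under its centre
- wash_bottle: bystander: white wash bottle with bent spout, 68 mm across, 190 mm high, on the right; origin under its centre
- beaker: bystander: glass beaker, 72 mm across, 95 mm high, on the right; origin under its centre
Mind the look-alikes: they are no part of the job. What is shaped like the bottle_1 but green is not meant.

How it is judged:
At the end, for the whole second after the job is handed in: Bottle of the switched-off stirrer held still in the fingers only: base middle 85-135 mm before the lens, within 15 mm of its axis, leaning 21-39 deg with the base nearer the lens, a flat side square within 10 deg. Other bottle within 15 mm of its place on the running stirrer (((x of bottle_1 in the frame of lens between -0.135 and -0.085 m and y of bottle_1 in the frame of lens between -0.015 and 0.015 m and z of bottle_1 in the frame of lens between -0.015 and 0.015 m and angle between bottle_1's own z axis and vertical between 0.367 and 0.681 rad and x of cap_1 in the frame of lens below -0.115 m and (angle between the x axis of bottle_1 and the y axis of lens, either way round below 0.175 rad or angle between the y axis of bottle_1 and the y axis of lens, either way round below 0.175 rad) and linear speed of bottle_1 below 0.02 m/s and angular speed of bottle_1 below 0.15 rad/s and contact force between the fingers and bottle_1 above 2 N and contact force between bottle_1 and camera_stand below 0.2 N and distance of bottle_2 from where it was at the start of the episode below 0.015 m and angle between bottle_2's own z axis and vertical below 0.1 rad and ((value of joint knob_a above 0.8 rad and horizontal distance between bottle_2 and plate_a below 0.04 m) or (value of joint knob_b above 0.8 rad and horizontal distance between bottle_2 and plate_b below 0.04 m))) or (x of bottle_2 in the frame of lens between -0.135 and -0.085 m and y of bottle_2 in the frame of lens between -0.015 and 0.015 m and z of bottle_2 in the frame of lens between -0.015 and 0.015 m and angle between bottle_2's own z axis and vertical between 0.367 and 0.681 rad and x of cap_2 in the frame of lens below -0.115 m and (angle between the x axis of bottle_2 and the y axis of lens, either way round below 0.175 rad or angle between the y axis of bottle_2 and the y axis of lens, either way round below 0.175 rad) and linear speed of bottle_2 below 0.02 m/s and angular speed of bottle_2 below 0.15 rad/s and contact force between the fingers and bottle_2 above 2 N and contact force between bottle_2 and camera_stand below 0.2 N and distance of bottle_1 from where it was at the start of the episode below 0.015 m and angle between bottle_1's own z axis and vertical below 0.1 rad and ((value of joint knob_a above 0.8 rad and horizontal distance between bottle_1 and plate_a below 0.04 m) or (value of joint knob_b above 0.8 rad and horizontal distance between bottle_1 and plate_b below 0.04 m))))); the arm keeps its last pose, push and grip.
It fails at once if the bottle on the running stirrer is disturbed (both bottles moved by more than 15 mm) (distance of each of bottle_1, bottle_2 from where it was at the start of the episode above 0.015 m).
It fails at once if a bystander is shifted or tipped by more than 20 mm (distance of any of vial, weighing_jar, hygrometer, spatula, reagent, jar, wash_bottle, beaker from where it was at the start of the episode above 0.02 m).
It fails at once if a stirrer is switched over (both knobs below 0.8 rad, or both above 0.25 rad) (value of joint each of knob_a, knob_b below 0.8 rad or value of joint each of knob_a, knob_b above 0.25 rad).
It fails at once if the robot or a bottle touches the camera or its stand (more than 1 N) (contact force between any of the arm, the fingers, bottle_1, bottle_2 and camera_stand above 1 N).
It also fails if it takes over 45 s, if anything falls off the work surface, if the arm or the gripper's body presses on something with over 40 N, if the wrist force passes 120 N, or if a joint passes its speed limit or range.

## Working session

There is one attempt and no reset: what is moved stays moved. The work goes in short steps, each a Python script; the robot and the scene stay as the last script left them, time stands still between calls to the robot, and variables do not carry over. Pictures are saved under pics/ and viewed, at most 10 in all, crops included, and the job is handed in when it is done.

```bash
mkdir -p pics; ls; python3 - <<'E'
from cell import manip
import cv2,numpy as np
np.set_printoptions(precision=4,suppress=True)
for n in("scene","top"):
    im=manip.snapshot(n); cv2.imwrite(f"pics/{n}0.png",im); cv2.imwrite(f"pics/{n}0b.png",cv2.resize(im,(800,600),interpolation=cv2.INTER_CUBIC))
    print(n,manip.get_calibration(n))
print(manip.get_calibration("wrist"),manip.read_time(),manip.read_eef_rot())
E
```

```text
pics
scene {'camera_matrix': array([[491.2355,   0.    , 260.221 ],
       [  0.    , 491.2355, 192.956 ],
       [  0.    ,   0.    ,   1.    ]]), 'R': array([[ 0.753 ,  0.6581, -0.0011],
       [ 0.5063, -0.5803, -0.6379],
       [-0.4204,  0.4798, -0.7701]]), 't': array([-0.4211, -0.2063,  1.8922])}
top {'camera_matrix': array([[403.7848,   0.    , 259.6574],
       [  0.    , 403.7848, 200.1405],
       [  0.    ,   0.    ,   1.    ]]), 'R': array([[ 0.0107, -0.9999, -0.0042],
       [-0.9963, -0.0103, -0.0858],
       [ 0.0857,  0.0051, -0.9963]]), 't': array([-0.0147,  0.568 ,  1.7917])}
{'camera_matrix': array([[299.7081,   0.    , 254.4873],
       [  0.    , 299.7081, 190.9447],
       [  0.    ,   0.    ,   1.    ]]), 'mount': array([[-0.0007, -0.969 , -0.2469,  0.0696],
       [ 1.    , -0.0006, -0.0002, -0.0001],
       [ 0.    , -0.2469,  0.969 , -0.1458],
       [ 0.    ,  0.    ,  0.    ,  1.    ]])} 0.1 [-3.0899 -0.5588  0.0004]
```

View pics/scene0b.png

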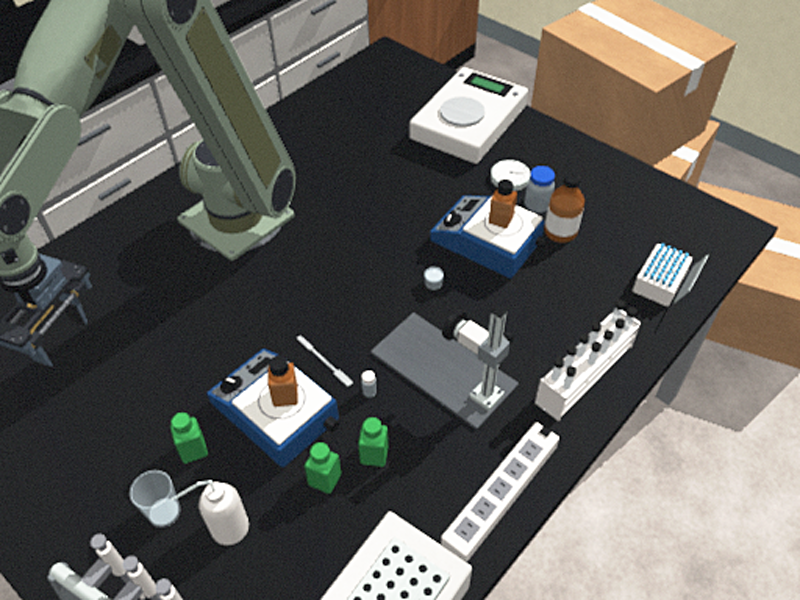

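View pics/top0b.png

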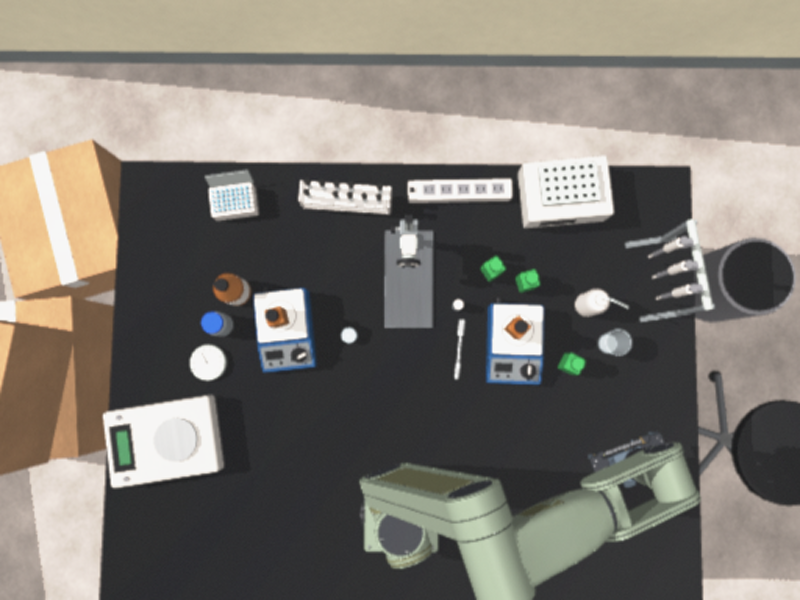

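The scene view (800 x 600 px) shows the left stirrer's bottle at (503,205), the right one's at (283,382), and the lens at about (455,328). In the top view the left knob is at (299,354), the right knob at (528,371), and the lens at about (408,262). The pointers need enlarging.

```bash
python3 - <<'E'
import cv2,numpy as np
t=cv2.imread("pics/top0.png");s=cv2.imread("pics/scene0.png")
def c(im,u,v,w,h,W,H):
    return cv2.resize(im[v:v+h,u:u+w],(W,H),interpolation=cv2.INTER_CUBIC)
# 4 tiles 400x300
a=c(t,158,180,48,60,240,300);b=c(t,305,190,48,60,240,300);cam=c(t,240,135,64,60,320,300)
d=c(s,270,110,80,66,400,300)
e=c(s,128,220,93,75,400,300)
top=np.hstack([a,b,cam]);bot=np.hstack([d,e])
cv2.imwrite("pics/c1.png",np.vstack([top,bot]))
E
```

```text
(no output)
```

View pics/c1.png

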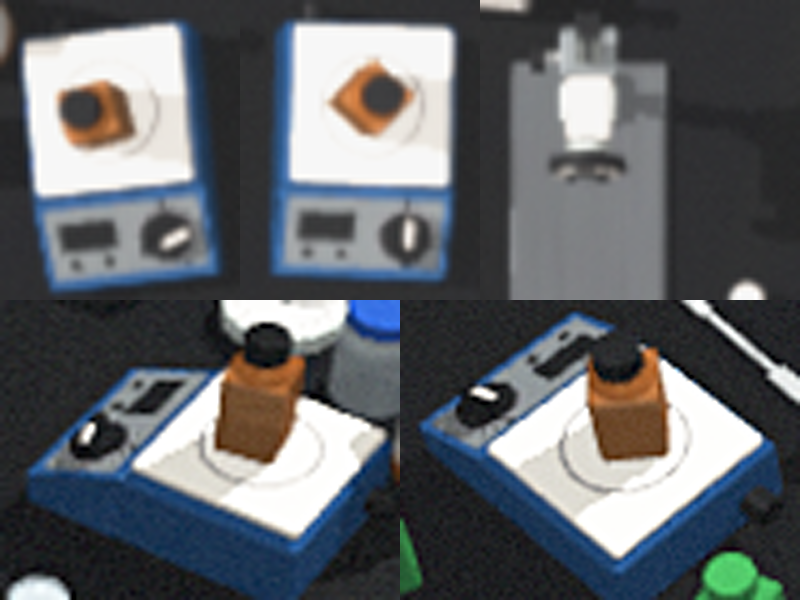

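The right-hand stirrer's pointer is straight up, so it is the one switched off; the left-hand pointer is turned. The right bottle's cap is at crop (382,96), top-image pixel (333.4,209.2), and the bottle is rotated by about 45°. Next come coarse positions, then close wrist views.

```bash
cat > h.py <<'E'
from cell import manip
import cv2,numpy as np
from scipy.spatial.transform import Rotation as R
np.set_printoptions(precision=4,suppress=True)
def cam(n):
    c=manip.get_calibration(n);return c["camera_matrix"],c["R"],c["t"]
def wcam(p,rv):
    c=manip.get_calibration("wrist");M=np.eye(4);M[:3,:3]=R.from_rotvec(rv).as_matrix();M[:3,3]=p
    W=np.linalg.inv(M@c["mount"]);return c["camera_matrix"],W[:3,:3],W[:3,3]
def ray(C,uv):
    K,Rm,t=C;d=Rm.T@np.linalg.solve(K,[*uv,1]);return -Rm.T@t,d/np.linalg.norm(d)
def atz(C,uv,z):
    o,d=ray(C,uv);return o+d*(z-o[2])/d[2]
def proj(C,X):
    K,Rm,t=C;x=K@(Rm@np.asarray(X,float)+t);return x[:2]/x[2]
def tri(obs):
    A=0;b=0
    for C,uv in obs:
        o,d=ray(C,uv);P=np.eye(3)-np.outer(d,d);A=A+P;b=b+P@o
    return np.linalg.solve(A,b)
def tool(xdir,zdir):
    z=np.array(zdir,float);z/=np.linalg.norm(z);x=np.array(xdir,float);x-=z*(x@z);x/=np.linalg.norm(x)
    return R.from_matrix(np.c_[x,np.cross(z,x),z]).as_rotvec()
def shot(name):
    p=manip.read_position();r=manip.read_eef_rot();im=manip.snapshot("wrist")
    cv2.imwrite(f"pics/{name}.png",im);np.savez(f"pics/{name}.npz",p=p,r=r);return im
def load(name):
    d=np.load(f"pics/{name}.npz");return wcam(d["p"],d["r"])
E
python3 - <<'E'
from h import *
T=cam("top");S=cam("scene")
print("cap right",atz(T,(333.4,209.2),.202),"left",atz(T,(158+81/5,180+106/5),.202))
print("tri cap right",tri([(T,(333.4,209.2)),(S,(128+617/4.3,220+58/4))]))
print("plate corners",[atz(T,((x-240)/5+305,y/5+190),.09) for x,y in((290,25),(455,28),(445,187),(288,184))])
print("lens",tri([(T,(261,169.5)),(S,(291,210))]))
print("base",[atz(T,(x*.64,y*.64),.01) for x,y in((385,327),(433,327),(433,231),(384,231))])
print("by",[atz(T,(x*.64,y*.64),.05) for x,y in((458,305),(460,350),(493,268),(527,280),(572,362),(595,302),(614,342))])
for xd in((1,0,0),(-1,0,0),(0,1,0),(0,-1,0)):
  for p,z in(([.5,-.2,.4],(0,0,-1)),([.45,0,.3],(.5,0,-.866)),([.45,0,.3],(.8,0,-.6))):
    print(xd,p,manip.inverse_kinematics(p,tool(xd,z)))
E
```

```text
cap right [ 0.5191 -0.3083  0.202 ] left [0.5449 0.3372 0.202 ]
tri cap right [ 0.6253 -0.2275  0.2252]
plate corners [array([ 0.5873, -0.2488,  0.09  ]), array([ 0.5862, -0.3918,  0.09  ]), array([ 0.4485, -0.382 ,  0.09  ]), array([ 0.4497, -0.2469,  0.09  ])]
lens [ 0.6887 -0.0115  0.1527]
base [array([0.5272, 0.0509, 0.01  ]), array([ 0.5287, -0.0881,  0.01  ]), array([ 0.8108, -0.0861,  0.01  ]), array([0.8094, 0.0577, 0.01  ])]
by [array([ 0.5895, -0.1571,  0.05  ]), array([ 0.4619, -0.1632,  0.05  ]), array([ 0.6966, -0.2565,  0.05  ]), array([ 0.663 , -0.3533,  0.05  ]), array([ 0.4315, -0.4785,  0.05  ]), array([ 0.602 , -0.5457,  0.05  ]), array([ 0.4891, -0.5976,  0.05  ])]
(1, 0, 0) [0.5, -0.2, 0.4] [-0.4019  0.2054  1.3265 -0.      1.6096  1.1689]
(1, 0, 0) [0.45, 0, 0.3] [-0.039  -0.1582  2.0505  0.0294  0.7262  1.515 ]
(1, 0, 0) [0.45, 0, 0.3] [-0.0571 -0.2562  2.3393  0.3344  0.1396  1.2051]
(-1, 0, 0) [0.5, -0.2, 0.4] [-0.4019  0.2054  1.3265  0.      1.6096 -1.9727]
(-1, 0, 0) [0.45, 0, 0.3] [-0.039  -0.1582  2.0505  0.0294  0.7262 -1.6266]
(-1, 0, 0) [0.45, 0, 0.3] [-0.0571 -0.2562  2.3393  0.3344  0.1396 -1.9365]
(0, 1, 0) [0.5, -0.2, 0.4] [-0.4019  0.2054  1.3265 -0.      1.6096 -0.4019]
(0, 1, 0) [0.45, 0, 0.3] [-0.039  -0.1582  2.0505  0.0294  0.7262 -0.0558]
(0, 1, 0) [0.45, 0, 0.3] [-0.0571 -0.2562  2.3393  0.3344  0.1396 -0.3657]
(0, -1, 0) [0.5, -0.2, 0.4] None
(0, -1, 0) [0.45, 0, 0.3] None
(0, -1, 0) [0.45, 0, 0.3] None
```

```bash
python3 - <<'E'
from h import *
x=(-1,0,0)
r0=tool(x,(0,0,-1))
manip.move_ptp([.52,-.31,.40],r0); a=shot("w_bot")
manip.move_ptp([.58,-.01,.42],r0); b=shot("w_top")
manip.move_ptp([.47,-.01,.30],tool(x,(.8,0,-.6))); c=shot("w_front")
print(manip.read_time(),manip.read_position())
f=lambda im:cv2.resize(im,(400,300),interpolation=cv2.INTER_AREA)
cv2.imwrite("pics/c2.png",np.vstack([np.hstack([f(a),f(b)]),np.hstack([f(c),f(c)*0])]))
E
```

```text
4.625 [ 0.4713 -0.0103  0.3013]
```

View pics/c2.png

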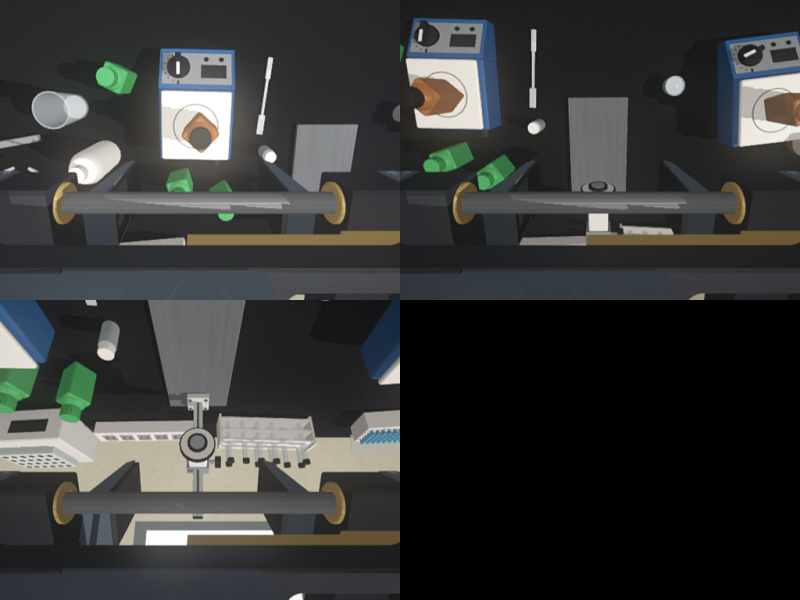

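Wrist views: the bottle's cap is near (200,137) in the top-left tile, the lens ring is near (598,187) in the top-right, and it is near (198,444) in the bottom-left. I'll enlarge these.

```bash
python3 - <<'E'
import cv2,numpy as np
def c(n,u,v,w,h,W,H): return cv2.resize(cv2.imread(f"pics/{n}.png")[v:v+h,u:u+w],(W,H),interpolation=cv2.INTER_CUBIC)
A=c("w_bot",200,110,100,100,400,400)   # x4
B=c("w_front",205,140,100,100,400,400) # x4
C=c("w_top",200,115,200,50,800,200) # x4 lens bit below
C=c("w_top",205,205,100,50,400,200)
D=c("w_top",205,115,100,50,400,200)
cv2.imwrite("pics/c3.png",np.vstack([np.hstack([A,B]),np.hstack([C,D])]))
E
```

```text
(no output)
```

View pics/c3.png

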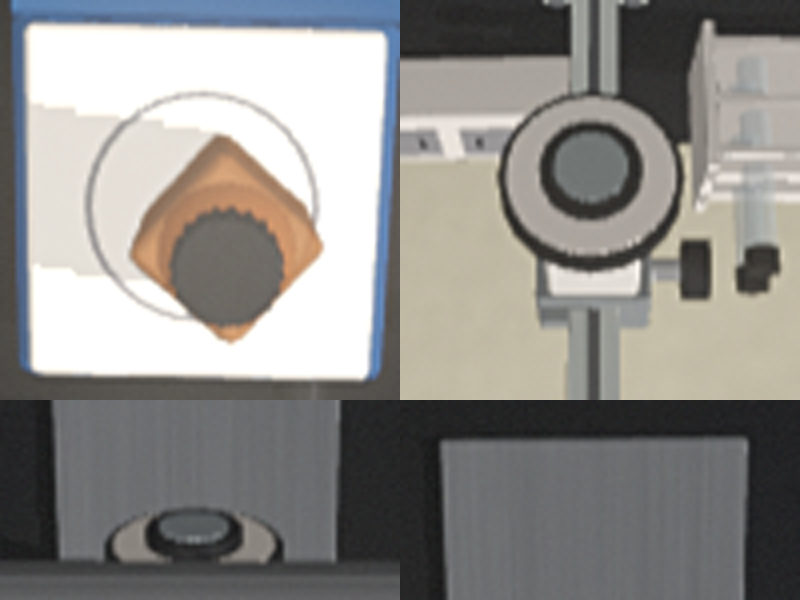

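```bash
python3 - <<'E'
from h import *
from scipy.optimize import least_squares
B=load("w_bot");T=load("w_top");F=load("w_front")
px=lambda x,y:(x/4+200,y/4+110)
cap=atz(B,px(228,267),.202);print("cap",cap)
ext=np.array([px(222,135),px(322,245),px(232,342),px(132,255)])
def sil(x,y,a):
    P=[]
    for z in(.09,.168):
        for k in range(4):
            c=.0339*np.array([np.cos(a+k*np.pi/2),np.sin(a+k*np.pi/2)])
            P.append(proj(B,[x+c[0],y+c[1],z]))
    P=np.array(P);return np.array([P[P[:,1].argmin()],P[P[:,0].argmax()],P[P[:,1].argmax()],P[P[:,0].argmin()]])
f=lambda q:np.r_[(sil(*q)-ext).ravel(),(proj(B,[q[0],q[1],.202])-px(228,267))]
for a0 in(-.3,0,.3):
    s=least_squares(f,[cap[0],cap[1],a0],x_scale=[.01,.01,.1]);print(s.x,s.cost,s.fun)
print("plate",[atz(B,px(*q),.09) for q in((25,25),(387,32),(372,378),(32,372))])
L=tri([(T,(253.5,236.75)),(F,(252.6,182.2))]);print("lens",L,proj(T,L),proj(F,L))
c=[atz(T,q,.01) for q in((215,124.5),(292,124.25),(220,245),(289,245))];print(c)
print("yaw sides",[np.arctan2(*(c[i+2]-c[i])[[1,0]]) for i in(0,1)],"front",np.arctan2(*(c[1]-c[0])[[0,1]]))
E
```

```text
cap [ 0.5211 -0.3075  0.202 ]
[ 0.5224 -0.3076  0.0506] 16.138099537874588 [-0.2451 -3.3423  2.7539 -0.2825  0.0924  2.2982 -2.6344 -0.0425 -0.007
  1.0719]
[ 0.5224 -0.3076  0.0506] 16.13809953803631 [-0.2451 -3.3423  2.7539 -0.2825  0.0924  2.2982 -2.6344 -0.0425 -0.007
  1.0719]
[ 0.5224 -0.3076  0.0506] 16.138099537555927 [-0.2451 -3.3423  2.7539 -0.2825  0.0925  2.2982 -2.6344 -0.0425 -0.007
  1.0719]
plate [array([ 0.4532, -0.3815,  0.09  ]), array([ 0.4559, -0.2479,  0.09  ]), array([ 0.5894, -0.2495,  0.09  ]), array([ 0.5867, -0.3843,  0.09  ])]
lens [ 0.6796 -0.0131  0.1694] [253.4551 236.7498] [252.6476 182.2   ]
[array([ 0.529, -0.083,  0.01 ]), array([0.5288, 0.0565, 0.01  ]), array([ 0.7654, -0.0812,  0.01  ]), array([0.7656, 0.0573, 0.01  ])]
yaw sides [np.float64(0.00749534319728752), np.float64(0.003650803606439412)] front -0.0010781916363738204
```

```bash
cat > g.py <<'E'
from h import *
bx,by,a=.5224,-.3076,.0506+np.pi/4
Ln=np.array([.6796,-.0131,.1694]);b=np.array([-.5,0,.866])
E
python3 - <<'E'
from g import *
for k in range(4):
    t=a+k*np.pi/2
    print("grasp",k,manip.inverse_kinematics([bx,by,.158],tool((np.cos(t),np.sin(t),0),(0,0,-1))))
F=Ln+[-.11,0,0]+.068*b
for s in(1,-1): print("final",s,F,manip.inverse_kinematics(F,tool((s,0,0),-b)))
E
```

```text
grasp 0 [-0.5511  0.4271  1.6108 -0.      1.1037  0.1837]
grasp 1 [-0.5511  0.4271  1.6108  0.      1.1037 -1.3871]
grasp 2 None
grasp 3 [-0.5511  0.4271  1.6108 -0.      1.1037  1.7545]
final 1 [ 0.5356 -0.0131  0.2283] [-0.0647  0.0577  2.0467  0.0656  0.5154  1.4577]
final -1 [ 0.5356 -0.0131  0.2283] [-0.0647  0.0577  2.0467  0.0656  0.5154 -1.6839]
```

```bash
python3 - <<'E'
from g import *
t=a+np.pi/2; r=tool((np.cos(t),np.sin(t),0),(0,0,-1))
manip.move_linear([.42,-.05,.36],.2)
manip.move_ptp([bx,by,.30],r)
manip.move_linear([bx,by,.158],.1)
print(manip.read_position(),manip.read_ft_force())
manip.grab();print("w",manip.read_width(),manip.read_gripper_force(),manip.read_position(),manip.read_ft_force())
manip.move_linear([bx,by,.31],.1)
im=manip.snapshot("scene");cv2.imwrite("pics/s1.png",im)
w=shot("w_held")
print(manip.read_time(),manip.read_width(),manip.read_gripper_force(),manip.read_ft_force())
cv2.imwrite("pics/c4.png",np.hstack([cv2.resize(im,(400,300)),cv2.resize(w,(400,300))]))
E
```

```text
[ 0.5228 -0.3078  0.1587] [ 0.6912 -0.9748  0.5281]
w 0.04782216981840705 29.99130606651306 [ 0.5224 -0.3077  0.158 ] [-0.5174 -0.9746 -0.0856]
10.375 0.04797866461229432 29.990577399730682 [-0.0951 -0.307  -2.7064]
```

View pics/c4.png

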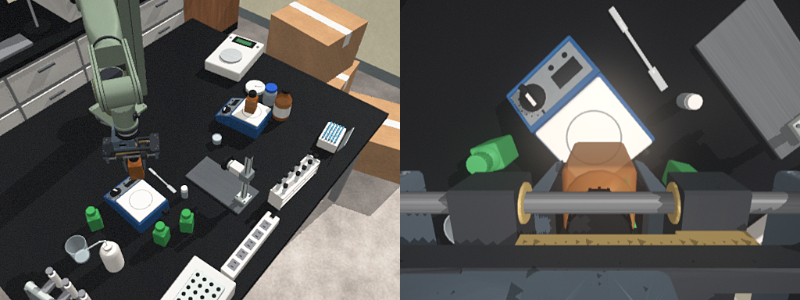

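The bottle is held square: the opening is 48 mm, and in the wrist tile it sits centred near (600,170), with the stirrer plate empty. Now I'll present it.

```bash
python3 - <<'E'
from g import *
r=tool((-1,0,0),-b); F=Ln+[-.11,0,0]+.068*b
manip.move_ptp(F+[-.09,0,.06],r)
manip.move_linear(F,.06)
manip.sleep(1)
print(manip.read_time(),manip.read_position()-F,manip.read_width(),manip.read_gripper_force(),manip.read_ft_force(),np.abs(manip.read_qd()).max())
R0=R.from_rotvec(manip.read_eef_rot()).as_matrix();print(R0)
im=manip.snapshot("scene");cv2.imwrite("pics/s2.png",im);t=manip.snapshot("top");cv2.imwrite("pics/t2.png",t)
S=cam("scene");T=cam("top")
base=Ln+[-.11,0,0]
print("lens px",proj(S,Ln),"base px",proj(S,base))
c=im[155:255,230:363]
w=shot("w_fin")
cv2.imwrite("pics/c5.png",np.vstack([cv2.resize(c,(532,400),interpolation=cv2.INTER_CUBIC),np.hstack([cv2.resize(w,(266,200)),cv2.resize(t,(266,200))])]))
E
```

```text
14.4917 [ 0.  0. -0.] 0.0479111378928571 29.990648925304413 [ 0.0888 -0.8122 -2.8171] 0.003342483072362199
[[-0.866 -0.     0.5  ]
 [-0.     1.     0.   ]
 [-0.5    0.    -0.866]]
lens px [287.5571 205.4234] base px [259.8855 186.9985]
```

View pics/c5.png

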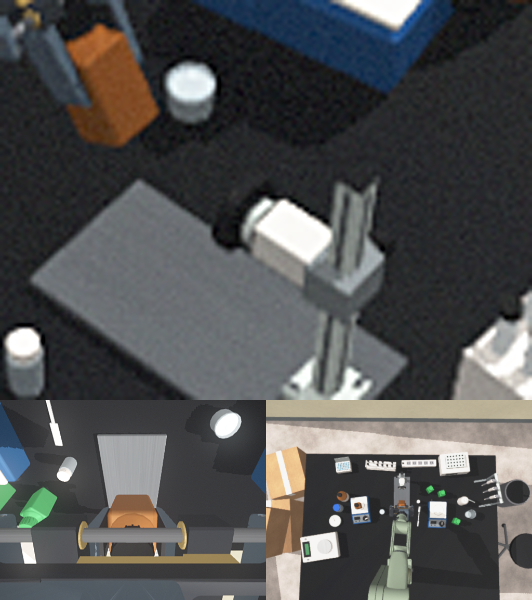

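Scene crop: the bottle's near base corner is at (110,147) and the ring lamp is around (240,215). I'll overlay the predicted model to verify the lens and base fit.

```bash
python3 - <<'E'
from g import *
def crop(n,C,u,v,w,h,k):
    im=cv2.imread(n)[v:v+h,u:u+w];im=cv2.resize(im,(w*k,h*k),interpolation=cv2.INTER_CUBIC)
    im=np.clip(255*(im/255.)**.45,0,255).astype(np.uint8)
    o=im.copy()
    def pl(X,col): cv2.polylines(o,[np.int32([(proj(C,x)-[u,v]+.5)*k for x in X])],True,col,1)
    th=np.linspace(0,2*np.pi,40)
    pl([Ln+[0,.032*np.cos(a),.032*np.sin(a)] for a in th],(0,0,255))
    base=Ln+[-.11,0,0];ex=np.array([.866,0,.5]);ey=np.array([0,1,0]);
    for hgt in(0,.078): pl([base+hgt*b+.024*(i*ex+j*ey) for i,j in((1,1),(1,-1),(-1,-1),(-1,1))],(0,255,0))
    return np.hstack([im,o])
a=crop("pics/s2.png",cam("scene"),240,155,66,64,6)
c=crop("pics/w_front.png",load("w_front"),205,140,100,50,4);c=c[:200]
cv2.imwrite("pics/c6.png",np.vstack([np.pad(a,((0,0),(0,800-a.shape[1]),(0,0))),c]))
E
```

```text
(no output)
```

View pics/c6.png

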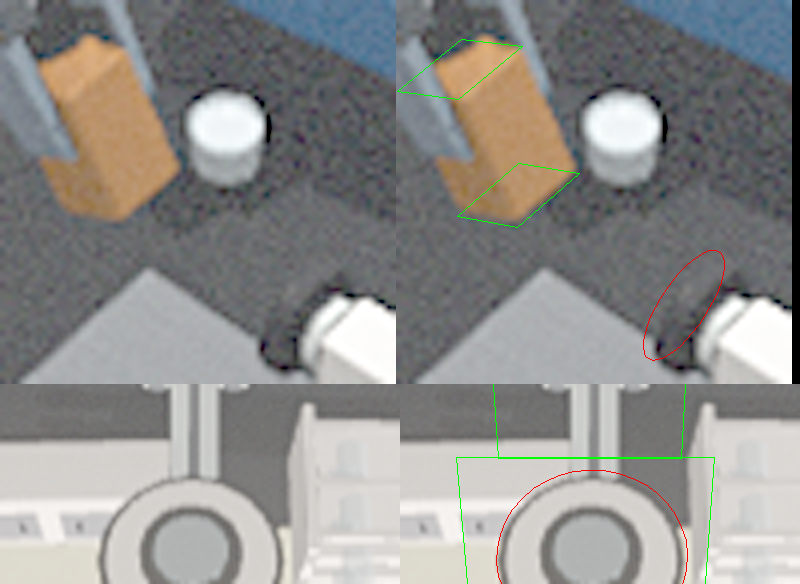

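The overlay agrees to about 1 px (3 mm) on the bottle, and the lens x also matches the value derived from the stand. Handing in.

```bash
python3 -c "
from cell import manip
print(manip.read_time(),manip.job_done())"
```

```text
the job is handed in; nothing more can be done
14.6417 None
```

I took the bottle off the switched-off right-hand stirrer and handed the job in at 14.6 s, still holding it in front of the inspection camera. My estimate is base about 110 mm from the lens, a 30° lean and a flat side facing the lens, matching my position overlay to about 3 mm; `job_done()` returned no verdict.

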